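Set the tag press dial to red

TASK

The next batch gets red charms: pull the tag press's dial up to unlock it, turn it to the red mark and push it fully home in the notch there, then let go. The marks are only roughly placed, so feel for the notch with light pressure and never force the dial, neither while it is locked nor against the rim. Leave the things lying around undisturbed.

Things in the scene. Friction and masses are not known exactly. Their poses are not given: they have to be found in the camera images.
- press: green bench tag press, fixed: housing 140 (its x) x 250 (its y) x 80 mm high, origin at the centre of its underside. The black dial stands on its flat top, axis 55 mm to +y and 5 mm to -x of the origin. A C-shaped press head 22 mm thick rises 100 mm above the top at the -y end, 150 mm from the dial's axis. The parked dial points along the press's +x
- dial: black dial on an upright axis: skirt 80 mm across, 8 mm thick, with an upright bar grip 14 mm thick, 56 mm long (along x), 37 mm high above the skirt; white pointer line at the bar's +x end. Origin on the axis under the skirt, 2 mm above the housing when home; x along the pointer, z up. Starts home in its parked notch (3 degrees of play). It breaks if its locking pin is pressed or turned on with over 30 N
- dial_grip (a point): on the dial's axis at the height to grip the bar: 33 mm above the skirt's underside, 25 mm above the skirt's top, 12 mm below the bar's top; moves with the dial. Unlocked, the dial turns up to 1.6 rad either way from parked against 0.04 N m of friction and stays where left
- pointer (a point): point on the dial's pointer line, 52 mm from the axis (on the circle of the marks); turns with the dial. The locking pin is under the skirt, below the pointer line, 31 mm off the axis. All four colour notches are shifted together by an unknown 6 to 10 degrees, either way, from their marks; the pin drops in only within about 2 to 3 degrees of its notch
- dial_pull (a joint): how far the dial is pulled up, m: 0 fully home and locked, 0.014 end of travel. Above 0.008 it is free to turn. It slides against 4 N of friction, no spring, and stays where left. It goes in only at the parked notch and one notch per mark; elsewhere its pin lands on a hard rim that holds it 8 mm out. Under light downward pressure it drops in as it turns over a notch
- mark_red_center (a point): centre of the red mark (a fixed disc 14 mm across, 3 mm high, on the housing's top). Red, yellow, green and blue marks stand 52 mm from the dial's axis at 40 and 70 degrees either side of the parked pointer direction; which colour is where changes
- pliers: small blue-handled pliers lying flat, 135 mm long, 12 mm high; origin at the centre of its underside. Bystander, leave alone
- tape_roll: roll of amber tape lying flat, 84 mm across, 24 mm high; origin at the centre of its underside. Bystander, leave alone
- heart_tag: one loose steel heart tag lying flat, about 35 mm, 4 mm thick; origin at the centre of its underside. Bystander, leave alone
- ring_a: one loose steel key ring, 32 mm across, 4 mm thick; origin at the centre of its underside. Bystander, leave alone
- ring_b: a second loose steel key ring, 32 mm across, 4 mm thick; origin at the centre of its underside. Bystander, leave alone
- glue: small white glue bottle with red cap, standing, 36 mm across, 85 mm high; origin at the centre of its underside. Bystander, leave alone
- charm_tray: clear tray of small red and brass charms, 90 x 70 x 25 mm; origin at the centre of its underside. Bystander, leave alone

How it is judged (in metres and radians):
On the way, in this order (a step that is already met when the one before it is completed fails the run):
1. the dial is pulled out and unlocked (value of joint dial_pull above 0.0085 m), for 0.1 s.
2. the dial is turned to the red mark while still out (horizontal distance between pointer and mark_red_center below 0.0135 m and value of joint dial_pull above 0.005 m), for 0.1 s.
At the end, for the whole second after the job is handed in: the dial is pushed home (less than 2.5 mm out) in the red mark's notch (pointer point within 13.5 mm, 15 degrees, of the red mark), and at rest (value of joint dial_pull below 0.0025 m and horizontal distance between pointer and mark_red_center below 0.0135 m and angular speed of dial below 0.05 rad/s); the robot touches nothing.
It fails at once if the dial's pin is forced against its notches or rim (over 30 N) (contact force between dial_c0 and anything else above 30 N).
It fails at once if a thing lying around is moved by more than 15 mm (distance of any of pliers, tape_roll, heart_tag, ring_a, ring_b, glue, charm_tray from where it was at the start of the episode above 0.015 m).
It also fails if it takes over 45 s, if anything falls off the work surface, if the arm or the gripper's body presses on something with over 40 N, if the wrist force passes 120 N, or if a joint passes its speed limit or range.

ROBOT

A 6-joint arm with a two-finger parallel gripper is mounted at the origin on the work surface. World frame = base frame: x ahead of the robot, y to its left, z up, the work surface at z = 0. Lengths are in mm, angles in rad, forces in N, time in s.
With the tool pointing down it reaches from about 325 to 900 mm from the base axis. Payload 6.1 kg.
Tool frame: the origin (TCP) lies midway between the tips of the shut fingers; the grasp point (between the pads) lies 19 mm behind it (robot.grip_depth is the distance from the TCP to the grasp point, in mm); z points along the fingers, y is the direction in which the jaws open and shut (so a half turn about z gives the same grasp; the last joint's range is limited). The gripper opens to 87 mm and grips with 3 to 60 N. Pads are 19 mm wide; open, the fingers measure 117 mm over their backs; the gripper's body (75 mm by 190 mm) begins 51 mm behind the grasp point.
Start: joints at [-1.371, 0.22, 1.526, -0, 1.395, -0.126], TCP at [200.034, -592.116, 222.538] pointing down, gripper open.
Joint ranges: [-2.98, 2.98], [-0.91, 2.08], [0.09, 2.57], [-1.24, 4.39], [0.2, 2.65], [-2.68, 2.68]. Speed limits (rad/s): [2.57, 2.57, 3.01, 3.14, 3.14, 3.14].

INTERFACE

Orientations are given as a 3x3 rotation matrix whose columns are the frame's x, y, z axes.
In Python, from rig import robot gives the robot as it stands.
- The arm moves only by the shell command python3 -m inch 'ROWS' [FORCE]. ROWS is JSON, a list of rows, each a list of 7 numbers: the shift along the tool's x, y, z in m, then the turn, a rotation vector about the tool's x, y, z in rad, then the opening, from 0 (shut) to 1 (fully open). A call has 1 to 5 rows; each row shifts and turns the commanded pose from where the row before left it, along the tool's axes as they then stand; what a row does not reach is not made up. A row lasts 1/8 s, in which the tool goes at most 62.5 mm and 10.7 degrees, less where a joint would pass 70% of its speed; a pose out of reach is approached as far as the arm can. A call with a gripper value outside its range is refused whole. The fingers move at their own pace and stop on an object; FORCE is the grip in N (left out, the last holds). Time passes only in rows, so rows that do not move let the fingers close. It gives the time, the measured TCP pose, the force and the opening at its end, in the units of the state.
- robot.read_state(): the state, without advancing time (a new reading comes with each control period).
- robot.grab_frame(name): name is "side" or "top" or "wrist"; returns the picture (400x640x3 uint8, blue, green, red); there is no depth.
- robot.calibration(name): a dict with "intrinsics" (3x3 intrinsics, pixels), "cam_to_world" (4x4, takes a point from camera to world coordinates). Camera axes: x right, y up, looking along -z (the intrinsics and any distortion apply to the point x, -y, -z); pixel columns grow to the right and rows downward; lengths in mm; the calibration is good to about 2 mm. A picture is of the moment at which its call begins: read the wrist's pose just before it. calibration takes no time and is no camera call; for the wrist camera it gives the pose at the moment of the call.
- robot.close_job(): hands the job in, once; it reports no verdict.
The state is a dict: "t": time; "joint_pos": joint angles; "dq": joint speeds; "tau": joint torques, N m; "position": TCP position; "eef_rot": TCP orientation; "wrist_force": force on the tool from outside, world axes, zero at the start; "moment": the same for the moment, N m; "gripper_width": finger opening in mm.
Only numpy, scipy, OpenCV 4.12 (cv2) and the standard library are available. Lean on these libraries where they do the work, as an engineer would, in place of code of your own. Each camera call takes 0.05 s, during which the arm holds its last target.

## Working session

There is one attempt and no reset: what is moved stays moved. The work goes in short steps, Python scripts to look and compute and a shell command to move; the robot and the scene stay as the last step left them, time stands still between calls to the robot, and variables do not carry over. Pictures are saved under pics/ and viewed, and the job is handed in when it is done.

```bash
ls; mkdir -p pics; python3 - <<'E'
from rig import robot
import cv2
for n in("top","side"):
    cv2.imwrite(f"pics/{n}0.png",robot.grab_frame(n))
    c=robot.calibration(n);print(n,c)
s=robot.read_state();print(s["t"],s["position"],s["eef_rot"],s["wrist_force"],s["gripper_width"])
E
```

```text
pics
top {'intrinsics': array([[460.53106999,   0.        , 329.62479854],
       [  0.        , 460.53106999, 198.60902308],
       [  0.        ,   0.        ,   1.        ]]), 'cam_to_world': array([[-4.61645670e-02,  9.77075559e-01, -2.07827295e-01,
         3.84248271e+02],
       [-9.98925317e-01, -4.60138323e-02,  5.56213647e-03,
         2.61997752e+01],
       [-4.12830268e-03,  2.07860720e-01,  9.78149722e-01,
         8.97681532e+02],
       [ 0.00000000e+00,  0.00000000e+00,  0.00000000e+00,
         1.00000000e+00]])}
side {'intrinsics': array([[396.56185337,   0.        , 314.20209761],
       [  0.        , 396.56185337, 197.51952222],
       [  0.        ,   0.        ,   1.        ]]), 'cam_to_world': array([[-7.87168991e-01,  3.21253596e-01, -5.26460927e-01,
         7.61949540e+01],
       [-6.16184028e-01, -3.73510461e-01,  6.93402610e-01,
         6.23797308e+02],
       [ 2.61194180e-02,  8.70221847e-01,  4.91967188e-01,
         5.18431815e+02],
       [ 0.00000000e+00,  0.00000000e+00,  0.00000000e+00,
         1.00000000e+00]])}
0.1 [ 199.92594919 -591.57902012  221.58003981] [[ 9.47395623e-01  3.20064682e-01 -3.64074346e-04]
 [ 3.20064830e-01 -9.47394142e-01  1.68619915e-03]
 [ 1.94770891e-04 -1.71402508e-03 -9.99998512e-01]] [-0.20551831  0.6632795   0.03620121] 86.70831166547019
```

View pics/top0.png

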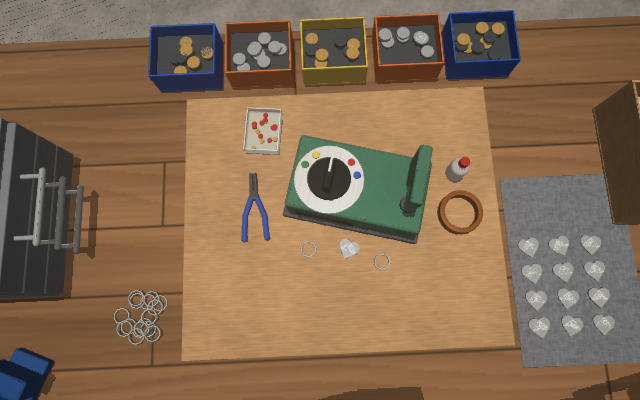

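View pics/side0.png

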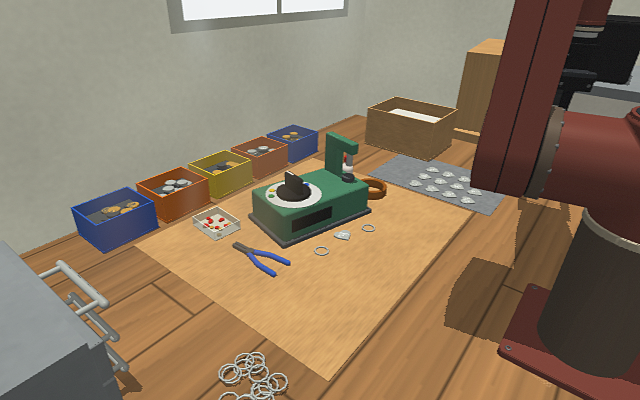

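```bash
cat > h.py <<'E'
import numpy as np,cv2
from rig import robot
def ray(c,uv,z):
    K=c["intrinsics"];M=c["cam_to_world"]
    d=np.array([(uv[0]-K[0,2])/K[0,0],-(uv[1]-K[1,2])/K[1,1],-1.]);d=M[:3,:3]@d;o=M[:3,3]
    return o+d*(z-o[2])/d[2]
def proj(c,p):
    K=c["intrinsics"];M=c["cam_to_world"]
    q=M[:3,:3].T@(np.asarray(p)-M[:3,3]);return np.array([K[0,2]-K[0,0]*q[0]/q[2],K[1,2]+K[1,1]*q[1]/q[2]])
E
python3 - <<'E'
from h import *
im=cv2.imread("pics/top0.png");c=robot.calibration("top")
hsv=cv2.cvtColor(im,cv2.COLOR_BGR2HSV)
H,S,V=[hsv[...,i].astype(int) for i in range(3)]
roi=np.zeros(H.shape,bool);roi[140:220,285:372]=1
ms={"red":((H<8)|(H>172))&(S>140),"yel":(H>18)&(H<32)&(S>90),"blue":(H>100)&(H<130)&(S>110),"grn":(H>50)&(H<80)&(S>60)&(V>60)}
P={}
for k,m in ms.items():
    m=(m&roi).astype(np.uint8)
    n,l,st,ce=cv2.connectedComponentsWithStats(m)
    for i in range(1,n):
        if st[i,4]>8: print(k,st[i],ce[i],ray(c,ce[i],83)[:2])
# white ring
m=((S<50)&(V>140)&roi).astype(np.uint8)
n,l,st,ce=cv2.connectedComponentsWithStats(m);i=1+np.argmax(st[1:,4]);ys,xs=np.nonzero(l==i)
cn,_=cv2.findContours((l==i).astype(np.uint8),cv2.RETR_EXTERNAL,cv2.CHAIN_APPROX_NONE)
h=cv2.convexHull(max(cn,key=len));e=cv2.fitEllipse(h);print(e,ray(c,e[0],80.5))
cv2.imwrite("pics/z0.png",cv2.resize(im[130:250,270:450],None,fx=4,fy=4,interpolation=cv2.INTER_CUBIC))
E
```

```text
red [348 159   7   6  33] [351.09090909 161.6969697 ] [624.82751183 -21.0807226 ]
yel [312 151   8   8  45] [315.42222222 154.46666667] [641.81130274  43.91498595]
blue [354 172   7   6  36] [356.86111111 174.61111111] [599.80853804 -30.24531521]
grn [ 286  140   86   80 1835] [339.60381471 180.14059946] [590.8872772    1.79669857]
grn [302 161   7   7  40] [304.8   163.925] [624.6063899   64.14472315]
((328.6371765136719, 179.07017517089844), (68.06580352783203, 70.20012664794922), 88.02717590332031) [594.4870821   21.67082992  80.5       ]
```

View pics/z0.png

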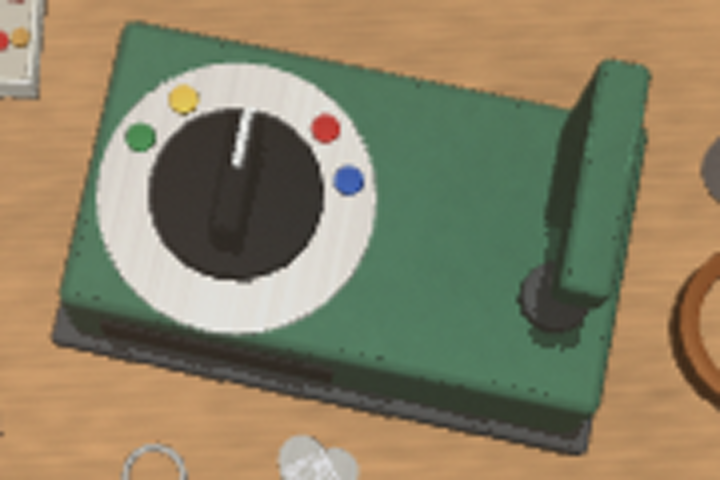

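The zoom shows the marks around the dial: yellow and green are left of the white pointer, red and blue are right of it. Red is at about px (351,162), the dial centre at (329,179), and the press head is on the right. I'll fit the given mark geometry to the four points.

```bash
python3 - <<'E'
from h import *
from scipy.optimize import least_squares
P=np.array([[624.8,-21.1],[641.8,43.9],[599.8,-30.2],[624.6,64.1]]);a=np.radians([-40,40,-70,70])
f=lambda x:(np.c_[x[0]+52*np.cos(x[2]+a),x[1]+52*np.sin(x[2]+a)]-P).ravel()
r=least_squares(f,[594,21,0]);print(r.x,np.degrees(r.x[2]),r.fun.reshape(4,2))
# pointer line on skirt: white px inside dial
im=cv2.imread("pics/top0.png");c=robot.calibration("top")
for n in("top","side"):
    cc=robot.calibration(n);print(n,proj(cc,[r.x[0],r.x[1],82]),proj(cc,[r.x[0],r.x[1],127]))
s=robot.read_state();print(s["position"],s["joint_pos"])
E
```

```text
[ 5.94884782e+02  2.14912310e+01 -2.56762423e-01] -14.711403181647523 [[ 0.12493135  0.14609675]
 [ 0.10149631 -0.19551712]
 [-0.12225266 -0.08740829]
 [-0.10417499  0.13682865]]
top [328.7202843  178.65031111] [328.56311109 172.14841188]
side [292.93150791 192.34861513] [292.92608379 174.63759056]
[ 199.92594919 -591.57902012  221.58003981] [-1.37108724e+00  2.21123683e-01  1.52746125e+00 -2.26733524e-05
  1.39473264e+00 -1.26085011e-01]
```

```bash
python3 -m inch '[[0.044,-0.035,0,0,0,0,1],[0.044,-0.035,0,0,0,0,1],[0.044,-0.035,0,0,0,0,1],[0.044,-0.035,0,0,0,0,1],[0.044,-0.035,0,0,0,0,1]]'
python3 -m inch '[[0.044,-0.035,0,0,0,0,1],[0.044,-0.035,0,0,0,0,1],[0.044,-0.035,0,0,0,0,1],[0.044,-0.035,0,0,0,0,1],[0.044,-0.035,0,0,0,0,1]]'
python3 -m inch '[[0,0,0,0,0,-0.18,1],[0,0,0,0,0,-0.18,1],[0,0,0,0,0,-0.18,1],[0,0,0,0,0,-0.18,1],[0,0,0,0,0,-0.18,1]]'
python3 -c "
from h import *
s=robot.read_state();print(s['joint_pos'],s['eef_rot'],s['position'])"
```

```text
t: 0.72
position: [353.0, -354.1, 222.2]
eef_rot: [[0.948, 0.32, -0.0], [0.32, -0.948, 0.0], [0.0, -0.0, -1.0]]
wrist_force: [1.7, -0.4, 0.4]
gripper_width: 87.5
t: 1.35
position: [505.4, -117.9, 222.3]
eef_rot: [[0.947, 0.32, -0.0], [0.32, -0.947, -0.0], [-0.0, -0.0, -1.0]]
wrist_force: [1.2, -0.9, 0.2]
gripper_width: 87.0
t: 1.98
position: [504.6, -119.5, 222.0]
eef_rot: [[0.333, 0.943, -0.001], [0.943, -0.333, 0.0], [0.0, -0.001, -1.0]]
wrist_force: [0.7, 0.0, -0.4]
gripper_width: 86.9
[-3.84768628e-01 -3.46218826e-02  1.80084369e+00 -9.83392286e-06
  1.37631643e+00 -4.57762598e-02] [[ 3.32535191e-01  9.43090437e-01 -8.80075818e-04]
 [ 9.43090847e-01 -3.32535013e-01  3.45979431e-04]
 [ 3.36338690e-05 -9.45041785e-04 -9.99999553e-01]] [ 504.55536287 -119.52447937  222.03437492]
```

```bash
python3 -m inch '[[0,0,0,0,0,-0.18,1],[0,0,0,0,0,-0.18,1],[0,0,0,0,0,-0.18,1],[0,0,0,0,0,-0.18,1],[0,0,0,0,0,-0.18,1]]'
python3 -m inch '[[0,0,0,0,0,-0.18,1],[0,0,0,0,0,-0.18,1],[0,0,0,0,0,-0.18,1],[0,0,0,0,0,-0.18,1],[0,0,0,0,0,-0.033,1]]'
python3 -c "
from h import *
s=robot.read_state();R=s['eef_rot'];print(np.degrees(np.arctan2(R[1,0],R[0,0])),R.T@(np.array([594.9,21.5,96])-s['position']),s['wrist_force'])"
```

```text
t: 2.6
position: [504.5, -119.6, 222.0]
eef_rot: [[-0.532, 0.847, -0.001], [0.847, 0.532, 0.0], [0.001, -0.001, -1.0]]
wrist_force: [-0.6, 0.3, -0.4]
gripper_width: 87.0
t: 3.22
position: [504.6, -119.6, 222.1]
eef_rot: [[-0.966, 0.26, -0.001], [0.26, 0.966, 0.0], [0.001, 0.0, -1.0]]
wrist_force: [-0.4, -1.3, -1.1]
gripper_width: 87.3
164.9488812986693 [-50.69489252 159.66126548 126.08232888] [-0.3658085  -1.33762258 -1.05309705]
```

```bash
python3 -m inch '[[-0.017,0.053,0,0,0,0,1],[-0.017,0.053,0,0,0,0,1],[-0.0167,0.0537,0,0,0,0,1],[0,0,0.02,0,0,0,1],[0,0,0,0,0,0,1]]'
python3 - <<'E'
from h import *
s=robot.read_state();c=robot.calibration("wrist")
im=robot.grab_frame("wrist");cv2.imwrite("pics/w1.png",im)
cv2.imwrite("pics/s1.png",cv2.resize(robot.grab_frame("side")[100:260,200:420],None,fx=3.5,fy=3.5))
R=s['eef_rot'];print(np.degrees(np.arctan2(R[1,0],R[0,0])),s["position"],R.T@(np.array([594.9,21.5,96])-s['position']))
for p in([594.9,21.5,127],[594.9+28*np.cos(-.257),21.5+28*np.sin(-.257),127],[594.9-28*np.cos(-.257),21.5-28*np.sin(-.257),127]):print(proj(c,p))
E
```

```text
t: 3.85
position: [593.3, 21.4, 199.6]
eef_rot: [[-0.965, 0.261, -0.006], [0.261, 0.965, 0.0], [0.005, -0.001, -1.0]]
wrist_force: [-0.4, 0.6, 0.1]
gripper_width: 86.9
164.89560382323464 [593.28959342  21.39129485 199.57388134] [ -2.08280494   0.67227894 103.56333369]
[324.8124119  220.82391181]
[325.02429284 254.96847374]
[324.58649347 184.4172128 ]
```

View pics/w1.png

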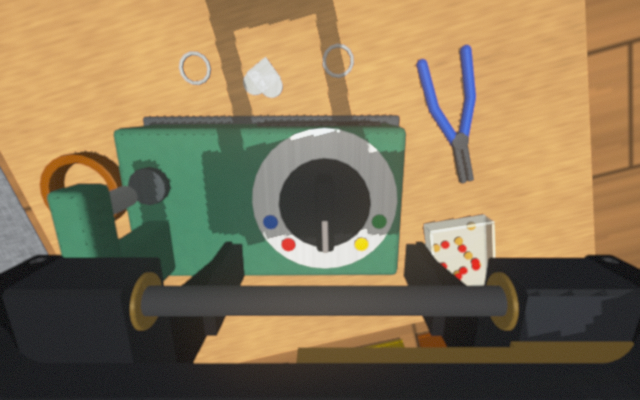

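View pics/s1.png

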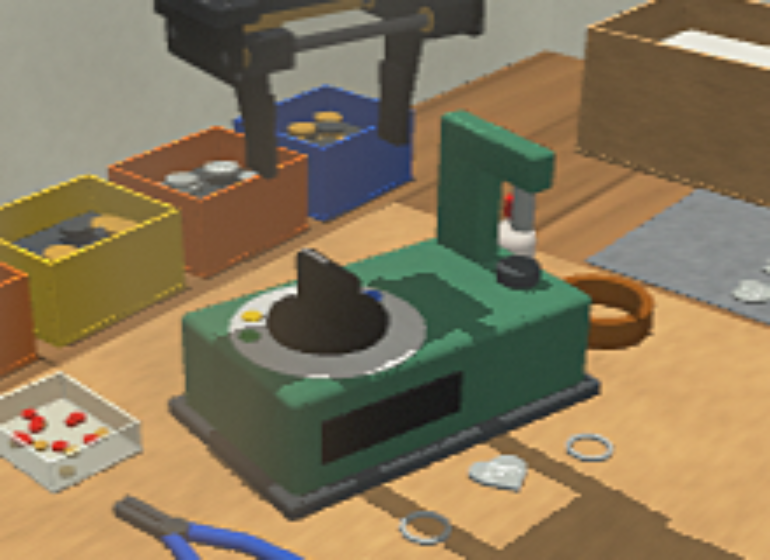

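```bash
python3 - <<'E'
from h import *
from scipy.optimize import least_squares
im=cv2.imread("pics/w1.png");c=robot.calibration("wrist")
hsv=cv2.cvtColor(im,cv2.COLOR_BGR2HSV);H,S,V=[hsv[...,i].astype(int) for i in range(3)]
pts=[]
for k,m,uv in(("r",((H<8)|(H>172))&(S>120),(288,244)),("y",(H>18)&(H<35)&(S>90),(361,244)),("b",(H>100)&(H<135)&(S>80),(270,222)),("g",(H>40)&(H<85)&(S>60),(379,221))):
    roi=np.zeros(H.shape,bool);roi[uv[1]-11:uv[1]+12,uv[0]-11:uv[0]+12]=1
    n,l,st,ce=cv2.connectedComponentsWithStats((m&roi).astype(np.uint8));i=1+np.argmax(st[1:,4]);p=ray(c,ce[i],83)[:2];pts.append(p);print(k,st[i,4],ce[i],p)
a=np.radians([-40,40,-70,70])
f=lambda x:(np.c_[x[0]+52*np.cos(x[2]+a),x[1]+52*np.sin(x[2]+a)]-np.array(pts)).ravel()
r=least_squares(f,[594,21,-.26]);print(r.x,np.degrees(r.x[2]),abs(r.fun).max())
E
```

```text
r 126 [287.93650794 244.34920635] [625.20961186 -22.38848899]
y 148 [361.07432432 243.95945946] [642.45006402  42.64282273]
b 151 [269.98675497 221.74834437] [599.89188514 -31.56183162]
g 144 [378.72222222 221.11111111] [624.94773331  63.10467875]
[ 5.95274570e+02  2.03222855e+01 -2.58799894e-01] -14.828141647776203 0.2045225174023102
```

```bash
python3 - <<'E'
from h import *
s=robot.read_state();R=s['eef_rot'];print(s["position"],R,R.T@(np.array([595.1,20.9,96])-s['position']))
E
```

```text
[594.38051721  20.351886   201.89228368] [[-9.65131972e-01  2.61757313e-01 -1.84025776e-03]
 [ 2.61758073e-01  9.65133503e-01 -1.80834229e-04]
 [ 1.72875974e-03 -6.56231221e-04 -9.99998290e-01]] [ -0.73398489   0.78682289 105.89067949]
```

```bash
python3 -m inch '[[-0.0005,0.0005,0.03,0,0,0,1],[0,0,0.03,0,0,0,1],[0,0,0.03,0,0,0,1],[0,0,0.012,0,0,0,1],[0,0,0,0,0,0,1]]' 12
python3 - <<'E'
from h import *
s=robot.read_state();R=s['eef_rot'];print(s["position"],R.T@(np.array([595.1,20.9,96])-s['position']),s["wrist_force"])
cv2.imwrite("pics/s2.png",cv2.resize(robot.grab_frame("side")[100:260,200:420],None,fx=3.5,fy=3.5))
E
```

```text
t: 4.58
position: [595.5, 21.0, 100.5]
eef_rot: [[-0.965, 0.261, -0.001], [0.261, 0.965, 0.0], [0.001, -0.0, -1.0]]
wrist_force: [0.1, -0.6, 0.7]
gripper_width: 87.1
[595.54464556  20.96051113 100.52377279] [ 0.4096953  -0.17368503  4.52414354] [ 0.14160998 -0.55511122  0.7292561 ]
```

View pics/s2.png

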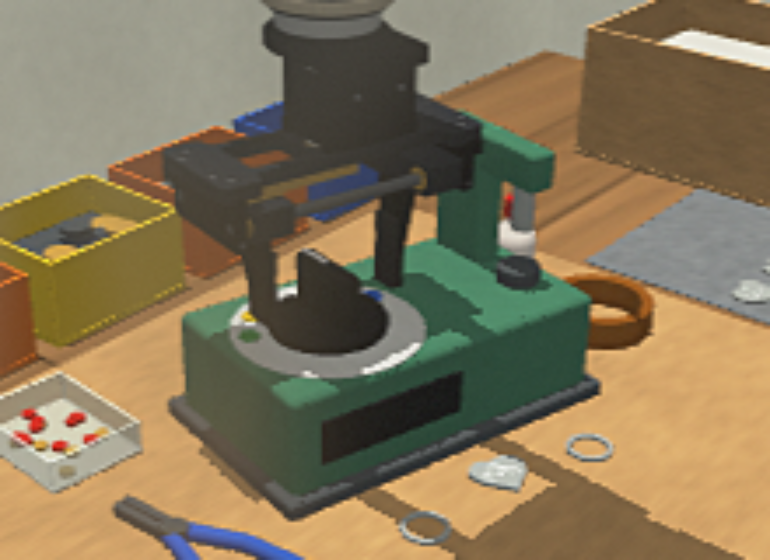

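Fingers straddle the bar and clear the head. Next I lower slightly and close.

```bash
python3 -m inch '[[0,0,0.003,0,0,0,1],[0,0,0,0,0,0,0.5],[0,0,0,0,0,0,0.3],[0,0,0,0,0,0,0.1],[0,0,0,0,0,0,0]]' 12
python3 -m inch '[[0,0,0,0,0,0,0],[0,0,0,0,0,0,0],[0,0,0,0,0,0,0],[0,0,0,0,0,0,0]]' 15
python3 -c "
from h import *
s=robot.read_state();print(s['wrist_force'],s['moment'],s['position'],s['gripper_width'])"
```

```text
t: 5.25
position: [596.0, 21.7, 97.6]
eef_rot: [[-0.966, 0.26, 0.0], [0.26, 0.966, -0.0], [-0.0, 0.0, -1.0]]
wrist_force: [-0.2, -0.2, -0.3]
gripper_width: 54.9
t: 5.75
position: [595.9, 21.7, 97.5]
eef_rot: [[-0.966, 0.26, -0.0], [0.26, 0.966, -0.0], [0.0, -0.0, -1.0]]
wrist_force: [-0.6, -0.8, 1.5]
gripper_width: 15.1
[-0.56600605 -0.8358062   1.52076447] [-0.0226869  -0.08367243  0.01048714] [595.91229646  21.69517286  97.51497887] 15.125063562365282
```

```bash
python3 -m inch '[[0,0,0,0,0,0,0],[0,0,0,0,0,0,0],[0,0,0,0,0,0,0]]' 20
python3 -m inch '[[0,0,-0.002,0,0,0,0],[0,0,-0.002,0,0,0,0],[0,0,-0.002,0,0,0,0]]'
python3 -m inch '[[0,0,-0.002,0,0,0,0],[0,0,-0.002,0,0,0,0],[0,0,-0.001,0,0,0,0],[0,0,0,0,0,0,0]]'
python3 -c "
from h import *
s=robot.read_state();print(s['wrist_force'],s['moment'],s['position'],s['gripper_width'])
cv2.imwrite('pics/s3.png',cv2.resize(robot.grab_frame('side')[100:260,200:420],None,fx=3.5,fy=3.5))
cv2.imwrite('pics/w3.png',robot.grab_frame('wrist'))"
```

```text
t: 6.12
position: [595.9, 21.4, 97.6]
eef_rot: [[-0.966, 0.26, -0.0], [0.26, 0.966, -0.0], [0.0, -0.0, -1.0]]
wrist_force: [-1.7, -2.4, 0.9]
gripper_width: 14.2
t: 6.5
position: [595.8, 21.4, 103.2]
eef_rot: [[-0.966, 0.26, -0.0], [0.26, 0.966, -0.0], [0.0, -0.0, -1.0]]
wrist_force: [2.2, -4.5, -5.9]
gripper_width: 13.8
t: 7.0
position: [595.8, 21.5, 108.7]
eef_rot: [[-0.966, 0.26, -0.0], [0.26, 0.966, -0.0], [0.0, -0.0, -1.0]]
wrist_force: [0.1, -4.5, -3.2]
gripper_width: 13.7
[ 0.05671214 -4.48054731 -3.16431985] [-0.82091044 -0.1698596  -0.00701035] [595.79812481  21.48890413 108.7294616 ] 13.74976479088873
```

View pics/s3.png

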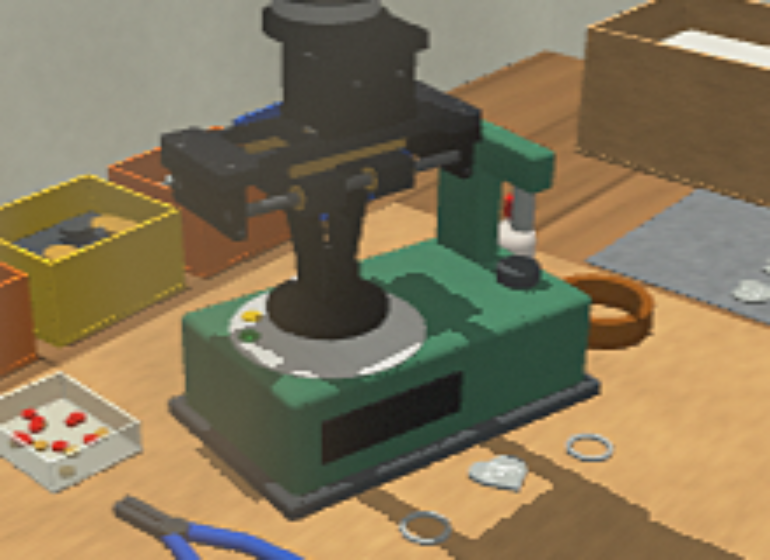

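View pics/w3.png

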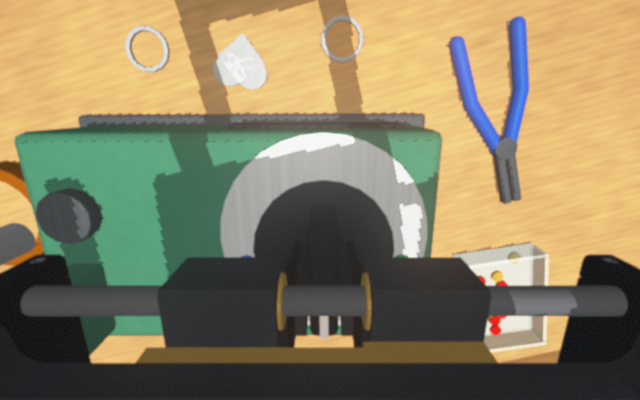

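The dial has lifted about 11 mm: the skirt sits about 4 px higher in the side view, and the wrist shows about 4 N of friction. I turn it clockwise by 28°, to just short of the nearest possible red notch.

```bash
python3 -m inch '[[0,-0.0004,0,0,0,0,0],[0,0,0,0,0,0.1,0],[0,0,0,0,0,0.1,0],[0,0,0,0,0,0.1,0],[0,0,0,0,0,0.1,0]]'
python3 -m inch '[[0,0,0,0,0,0.09,0],[0,0,0,0,0,0,0]]'
python3 -c "
from h import *
s=robot.read_state();R=s['eef_rot'];print(s['wrist_force'],s['moment'],s['position'],s['gripper_width'],np.degrees(np.arctan2(R[1,0],R[0,0]))-164.94)
cv2.imwrite('pics/w4.png',robot.grab_frame('wrist'));cv2.imwrite('pics/t4.png',cv2.resize(robot.grab_frame('top')[100:260,230:450],None,fx=3.5,fy=3.5))"
```

```text
t: 7.72
position: [595.6, 21.0, 108.7]
eef_rot: [[-0.786, 0.618, -0.0], [0.618, 0.786, -0.001], [0.0, -0.001, -1.0]]
wrist_force: [-0.0, -6.1, -2.6]
gripper_width: 13.5
t: 7.98
position: [595.5, 20.9, 108.7]
eef_rot: [[-0.729, 0.684, -0.001], [0.684, 0.729, -0.001], [0.0, -0.001, -1.0]]
wrist_force: [-1.3, -6.0, -2.4]
gripper_width: 13.9
[-1.2771843  -5.98169189 -2.36729905] [-1.00284555  0.01607135  0.00907747] [595.50226875  20.92480154 108.71448829] 13.915751588220026 -28.135483257008673
```

View pics/w4.png

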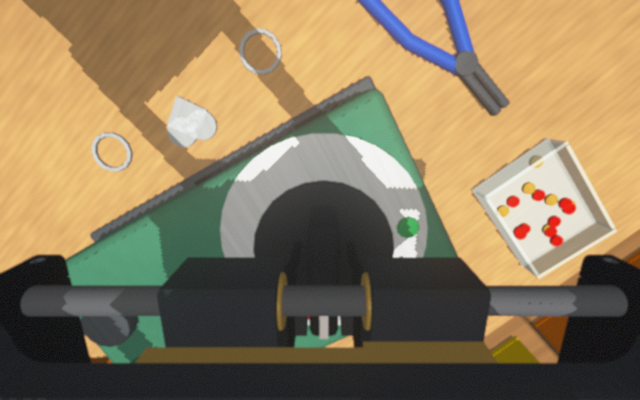

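View pics/t4.png

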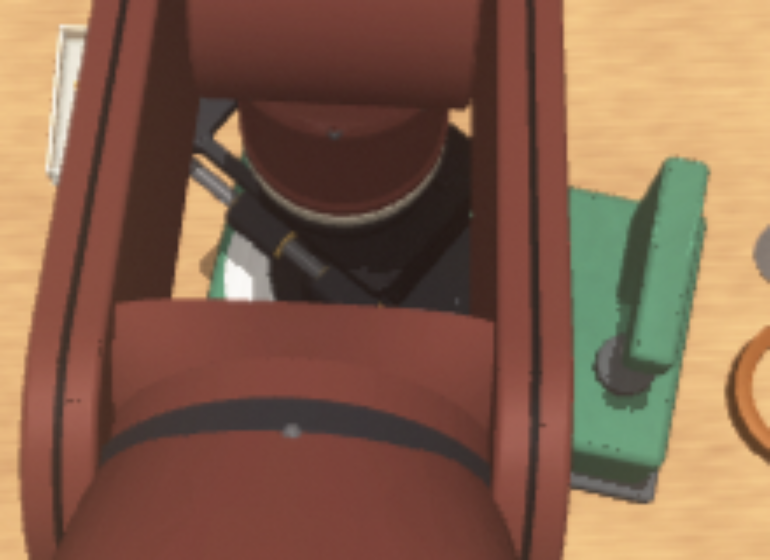

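The dial turned with the gripper: the pointer is at px (323,325) with the red mark just beside it at (308,322). Next I ease down onto the rim.

```bash
python3 -m inch '[[0.0003,0.0003,0,0,0,0,0],[0,0,0.001,0,0,0,0],[0,0,0.001,0,0,0,0],[0,0,0.0003,0,0,0,0]]' 12
python3 -m inch '[[0,0,0.0003,0,0,0,0],[0,0,0.0003,0,0,0,0]]'
python3 -m inch '[[0,0,0.0003,0,0,0,0],[0,0,0,0,0,0,0]]'
```

```text
t: 8.57
position: [595.5, 21.0, 107.3]
eef_rot: [[-0.73, 0.684, -0.001], [0.684, 0.73, -0.001], [-0.0, -0.001, -1.0]]
wrist_force: [-4.2, -6.5, 3.0]
gripper_width: 13.6
t: 8.82
position: [595.5, 21.0, 106.8]
eef_rot: [[-0.73, 0.684, -0.001], [0.684, 0.73, -0.001], [-0.0, -0.001, -1.0]]
wrist_force: [-4.6, -6.7, 2.2]
gripper_width: 13.8
t: 9.07
position: [595.5, 21.0, 106.4]
eef_rot: [[-0.73, 0.684, -0.001], [0.684, 0.73, -0.001], [-0.0, -0.001, -1.0]]
wrist_force: [-3.4, -6.8, 3.5]
gripper_width: 14.2
```

```bash
python3 -m inch '[[0,0,0.0004,0,0,0,0],[0,0,0.0003,0,0,0,0]]'
python3 -m inch '[[0,0,0.0004,0,0,0,0],[0,0,0.0003,0,0,0,0]]'
python3 -m inch '[[0,0,0.0004,0,0,0,0],[0,0,0,0,0,0,0]]'
```

```text
t: 9.32
position: [595.6, 21.0, 105.8]
eef_rot: [[-0.73, 0.684, -0.001], [0.684, 0.73, -0.001], [-0.0, -0.001, -1.0]]
wrist_force: [-4.1, -6.5, 3.3]
gripper_width: 14.2
t: 9.57
position: [595.5, 21.0, 105.3]
eef_rot: [[-0.73, 0.684, -0.001], [0.684, 0.73, -0.001], [-0.0, -0.001, -1.0]]
wrist_force: [-6.0, -6.5, 6.6]
gripper_width: 13.9
t: 9.82
position: [595.5, 21.0, 105.2]
eef_rot: [[-0.73, 0.684, -0.001], [0.684, 0.73, -0.001], [-0.0, -0.001, -1.0]]
wrist_force: [-5.4, -6.8, 7.0]
gripper_width: 14.1
```

On the rim at z≈105.2 with 7 N at the wrist, of which about 3 N is on the pin. I sweep in small turns and watch for the drop.

```bash
python3 -m inch '[[0,0,0.0002,0,0,0.02,0],[0,0,0,0,0,0.02,0]]' | grep -E "pos|force|t:|rot"
python3 -m inch '[[0,0,0,0,0,0.02,0],[0,0,0,0,0,0.02,0]]'| grep -E "pos|force|t:|rot"
```

```text
t: 10.07
position: [595.5, 21.0, 105.1]
eef_rot: [[-0.702, 0.713, -0.001], [0.713, 0.702, -0.001], [-0.0, -0.002, -1.0]]
wrist_force: [-6.8, -5.8, 6.7]
t: 10.32
position: [595.5, 21.0, 105.2]
eef_rot: [[-0.673, 0.74, -0.001], [0.74, 0.673, -0.001], [-0.001, -0.002, -1.0]]
wrist_force: [-6.5, -7.0, 6.7]
```

```bash
python3 -m inch '[[0,0,0,0,0,0.02,0],[0,0,0,0,0,0.02,0]]' | grep -E "pos|force|t:|rot"
python3 -m inch '[[0,0,0,0,0,0.02,0],[0,0,0,0,0,0.02,0]]'| grep -E "pos|force|t:|rot"
```

```text
t: 10.58
position: [595.5, 20.9, 105.2]
eef_rot: [[-0.642, 0.766, -0.001], [0.766, 0.642, -0.002], [-0.001, -0.002, -1.0]]
wrist_force: [-6.7, -6.4, 7.0]
t: 10.82
position: [595.4, 21.0, 105.1]
eef_rot: [[-0.611, 0.791, -0.001], [0.791, 0.611, -0.002], [-0.001, -0.002, -1.0]]
wrist_force: [-6.7, -6.8, 7.3]
```

```bash
python3 -m inch '[[0,0,0,0,0,0.03,0],[0,0,0,0,0,0.03,0],[0,0,0,0,0,0.03,0]]' | grep -E "pos|force|t:|rot"
python3 -m inch '[[0,0,0,0,0,0.02,0],[0,0,0,0,0,0.01,0]]'| grep -E "pos|force|t:|rot"
python3 -m inch '[[0,0,0,0,0,0.02,0],[0,0,0,0,0,0,0]]'| grep -E "pos|force|t:|rot"
```

```text
t: 11.2
position: [595.3, 20.8, 104.8]
eef_rot: [[-0.537, 0.843, -0.001], [0.843, 0.537, -0.002], [-0.001, -0.002, -1.0]]
wrist_force: [-5.7, -6.6, 6.3]
t: 11.45
position: [595.3, 20.8, 104.5]
eef_rot: [[-0.512, 0.859, -0.001], [0.859, 0.512, -0.002], [-0.001, -0.002, -1.0]]
wrist_force: [-5.3, -7.8, 3.4]
t: 11.7
position: [595.3, 20.8, 104.3]
eef_rot: [[-0.495, 0.869, -0.001], [0.869, 0.495, -0.002], [-0.001, -0.002, -1.0]]
wrist_force: [-5.1, -7.3, 1.7]
```

z dropped to 104.3 and the force fell, so the pin is entering the notch at about -45°. I press down gently.

```bash
python3 -m inch '[[0,0,0.0005,0,0,0,0],[0,0,0.0005,0,0,0,0]]'| grep -E "pos|force|t:|rot"
python3 -m inch '[[0,0,0.0005,0,0,0,0],[0,0,0.0005,0,0,0,0]]'| grep -E "pos|force|t:|rot"
python3 -c "
from h import *
print(robot.read_state()['moment'])"
```

```text
t: 11.95
position: [595.2, 20.8, 103.5]
eef_rot: [[-0.495, 0.869, -0.001], [0.869, 0.495, -0.002], [-0.001, -0.002, -1.0]]
wrist_force: [-6.2, -7.4, 5.9]
t: 12.2
position: [595.2, 20.8, 102.8]
eef_rot: [[-0.495, 0.869, -0.002], [0.869, 0.495, -0.002], [-0.001, -0.002, -1.0]]
wrist_force: [-7.4, -7.2, 6.3]
[-1.3544484   1.09865556 -0.09168379]
```

```bash
python3 -m inch '[[0,0,0.0005,0,0,0.015,0],[0,0,0.0005,0,0,0.01,0]]'| grep -E "pos|force|t:|rot"
python3 -c "
from h import *
print(robot.read_state()['moment'])"
python3 -m inch '[[0,0,0.0005,0,0,0,0],[0,0,0.0005,0,0,0,0],[0,0,0.0005,0,0,0,0]]'| grep -E "pos|force|t:|rot"
python3 -c "
from h import *
print(robot.read_state()['moment'])"
```

```text
t: 12.45
position: [595.2, 20.8, 101.4]
eef_rot: [[-0.473, 0.881, -0.001], [0.881, 0.473, -0.002], [-0.001, -0.002, -1.0]]
wrist_force: [-5.6, -7.4, 3.4]
[-1.33623017  0.72269837  0.08640181]
t: 12.82
position: [595.2, 20.8, 99.7]
eef_rot: [[-0.473, 0.881, -0.002], [0.881, 0.473, -0.002], [-0.001, -0.002, -1.0]]
wrist_force: [-5.1, -8.0, 2.4]
[-1.34813213  0.77795912  0.04194425]
```

```bash
python3 -m inch '[[0,0,0.0005,0,0,0,0],[0,0,0.0005,0,0,0,0],[0,0,0.0005,0,0,0,0]]'| grep -E "pos|force|t:"
python3 -m inch '[[0,0,0.0004,0,0,0,0],[0,0,0.0004,0,0,0,0]]'| grep -E "pos|force|t:"
python3 -m inch '[[0,0,0.0003,0,0,0,0],[0,0,0,0,0,0,0]]'| grep -E "pos|force|t:"
```

```text
t: 13.2
position: [595.2, 20.8, 98.2]
eef_rot: [[-0.473, 0.881, -0.002], [0.881, 0.473, -0.002], [-0.001, -0.002, -1.0]]
wrist_force: [-6.3, -7.6, 2.3]
t: 13.45
position: [595.2, 20.8, 97.5]
eef_rot: [[-0.473, 0.881, -0.002], [0.881, 0.473, -0.002], [-0.001, -0.002, -1.0]]
wrist_force: [-5.8, -7.1, 4.7]
t: 13.7
position: [595.2, 20.8, 97.5]
eef_rot: [[-0.473, 0.881, -0.002], [0.881, 0.473, -0.002], [-0.001, -0.002, -1.0]]
wrist_force: [-5.7, -7.2, 4.9]
```

The dial is back at the home height of 97.5 mm. I press slightly more to confirm it has bottomed, then release and retreat.

```bash
python3 -m inch '[[0,0,0.0004,0,0,0,0],[0,0,0.0003,0,0,0,0],[0,0,0,0,0,0,0]]'| grep -E "pos|force|t:"
python3 -m inch '[[0,0,-0.0006,0,0,0,0],[0,0,0,0,0,0,0.3],[0,0,0,0,0,0,0.6],[0,0,0,0,0,0,1],[0,0,0,0,0,0,1]]'
python3 -m inch '[[0,0,0,0,0,0,1],[0,0,0,0,0,0,1],[0,0,0,0,0,0,1]]'
```

```text
t: 14.08
position: [595.3, 20.8, 97.4]
eef_rot: [[-0.473, 0.881, -0.001], [0.881, 0.473, -0.002], [-0.001, -0.002, -1.0]]
wrist_force: [-7.5, -6.7, 9.4]
t: 14.7
position: [595.9, 22.2, 96.2]
eef_rot: [[-0.474, 0.881, 0.0], [0.881, 0.474, 0.0], [0.0, 0.0, -1.0]]
wrist_force: [0.7, -0.1, 0.6]
gripper_width: 45.9
t: 15.08
position: [595.8, 21.8, 96.1]
eef_rot: [[-0.473, 0.881, -0.0], [0.881, 0.473, 0.0], [0.0, 0.0, -1.0]]
wrist_force: [-0.2, 0.1, 0.9]
gripper_width: 76.3
```

Free, with no residual force. Next I raise the tool and look.

```bash
python3 -m inch '[[0,0,0,0,0,0,1],[0,0,-0.02,0,0,0,1],[0,0,-0.04,0,0,0,1],[0,0,-0.05,0,0,0,1],[0,0,-0.03,0,0,0,1]]'|grep -E "pos|force|t:"
python3 -m inch '[[-0.045,0.03,0,0,0,0,1],[0,0,0,0,0,0,1],[0,0,0,0,0,0,1]]'|grep -E "pos|force|t:"
python3 -c "
from h import *
cv2.imwrite('pics/w5.png',robot.grab_frame('wrist'));cv2.imwrite('pics/s5.png',cv2.resize(robot.grab_frame('side')[100:260,200:420],None,fx=3.5,fy=3.5))"
```

```text
t: 15.7
position: [597.1, 21.7, 241.2]
eef_rot: [[-0.473, 0.881, 0.005], [0.881, 0.473, -0.0], [-0.003, 0.005, -1.0]]
wrist_force: [0.5, 0.2, -0.2]
t: 16.08
position: [643.2, -3.6, 236.5]
eef_rot: [[-0.473, 0.881, -0.0], [0.881, 0.473, 0.0], [0.0, -0.0, -1.0]]
wrist_force: [-0.7, 0.4, 0.8]
```

View pics/w5.png

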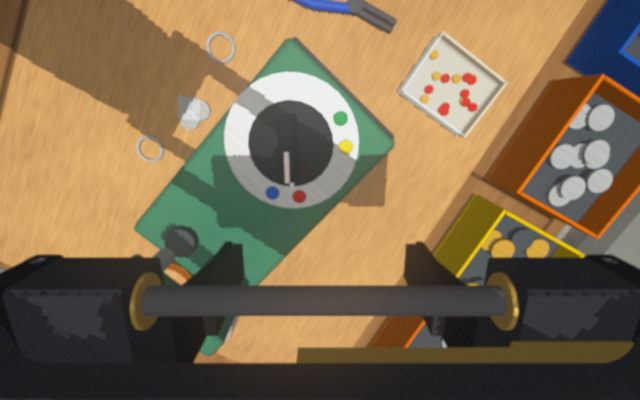

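View pics/s5.png

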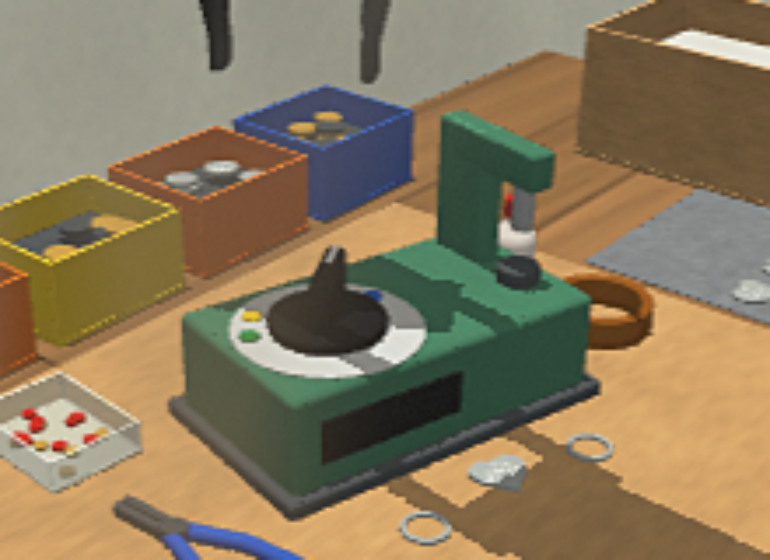

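```bash
python3 - <<'E'
from h import *
im=cv2.imread("pics/w5.png");c=robot.calibration("wrist")
p=ray(c,(289,183),90)[:2];r=ray(c,(299,197),83)[:2];b=ray(c,(272,193),83)[:2];o=np.array([595.1,20.9])
for q in(p,r,b):d=q-o;print(q,np.hypot(*d),np.degrees(np.arctan2(d[1],d[0]))+14.8)
a,s=cv2.imread("pics/s2.png"),cv2.imread("pics/s5.png")  # skirt lower edge near px col 330
for n,i in(("before",a),("after",s)): g=cv2.cvtColor(i,cv2.COLOR_BGR2GRAY)[335:375,325:335].mean(1);print(n,g[::3].astype(int))
E
```

```text
[608.30131077 -10.71569495] 34.261155462035994 -52.536750504169305
[623.45098775 -20.48808596] 50.1672419569321 -40.78871635013333
[598.1326318  -29.44858684] 50.43983596481195 -71.75308437870372
before [ 46  45  45  45  42  37  57 102 142 135 133 132 134 138]
after [ 47  48  49  52  45  36  49 127 235 219 214 214 217 225]
```

The rough wrist estimate of the pointer depends on its assumed height, and its -52° disagrees with the tool's -47°. I clear the arm and check with the top camera against the start picture.

```bash
python3 -m inch '[[-0.035,-0.041,0,0,0,0,1],[-0.035,-0.041,0,0,0,0,1],[-0.035,-0.041,0,0,0,0,1],[-0.035,-0.041,0,0,0,0,1],[-0.035,-0.041,0,0,0,0,1]]'|grep -E "pos|force|t:"
python3 -m inch '[[-0.035,-0.041,0,0,0,0,1],[-0.02,-0.03,0,0,0,0,1],[0,0,0,0,0,0,1]]'|grep -E "pos|force|t:"
python3 - <<'E'
from h import *
c=robot.calibration("top");im=robot.grab_frame("top");cv2.imwrite("pics/t6.png",im)
for n in("pics/top0.png","pics/t6.png"):
    i=cv2.imread(n);h=cv2.cvtColor(i,cv2.COLOR_BGR2HSV)
    cc=proj(c,[595.1,20.9,90]);yy,xx=np.mgrid[:400,:640]
    m=((h[...,1]<60)&(h[...,2]>110)&(np.hypot(xx-cc[0],yy-cc[1])<20.5))
    l,lab,st,ce=cv2.connectedComponentsWithStats(m.astype(np.uint8));print(n,cc,st[1:,4],ce[1:])
cv2.imwrite("pics/z6.png",cv2.resize(im[130:250,270:450],None,fx=4,fy=4,interpolation=cv2.INTER_CUBIC))
E
```

```text
t: 16.8
position: [544.7, -255.6, 237.0]
eef_rot: [[-0.474, 0.881, 0.001], [0.881, 0.474, -0.0], [-0.001, 0.001, -1.0]]
wrist_force: [0.4, -0.3, -0.2]
t: 17.18
position: [507.7, -338.5, 236.7]
eef_rot: [[-0.47, 0.882, 0.0], [0.882, 0.47, -0.001], [-0.001, -0.0, -1.0]]
wrist_force: [-0.1, 0.0, -0.8]
pics/top0.png [329.01429144 177.4146421 ] [40] [[330.075 164.175]]
pics/t6.png [329.01429144 177.4146421 ] [ 1 44 11] [[338.         159.        ]
 [335.59090909 167.52272727]
 [345.18181818 167.54545455]]
```

View pics/z6.png

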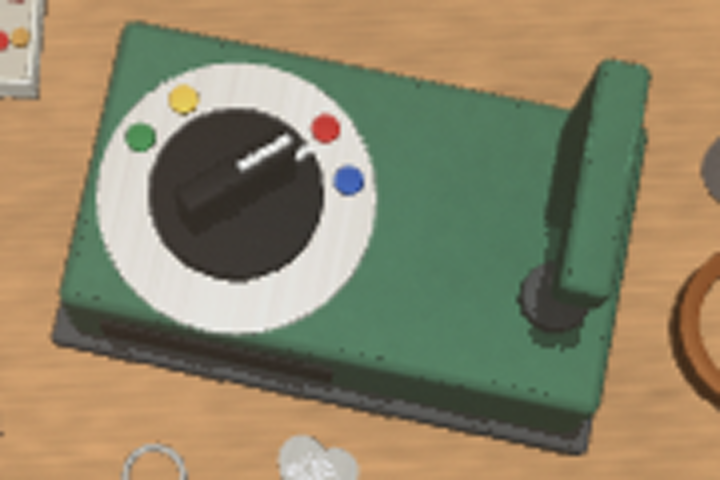

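View pics/t6.png

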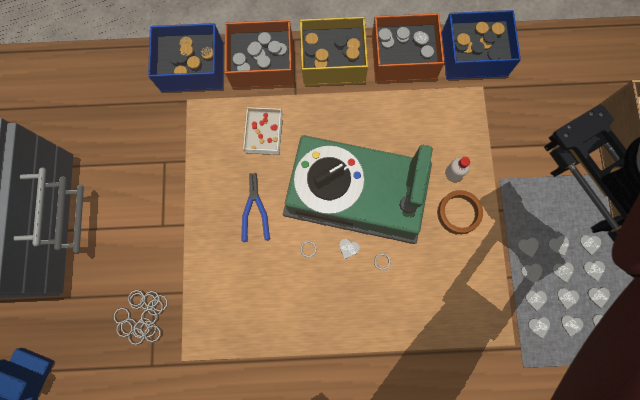

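```bash
python3 - <<'E'
from h import *
c=robot.calibration("top")
a,b=ray(c,(330,171.5),127),ray(c,(342.5,164.5),127);d=b-a
print(a,b,np.degrees(np.arctan2(d[1],d[0]))+14.8)
c=robot.calibration("top");t=ray(c,(270+302/4,130+155/4),90);d=t[:2]-[595.1,20.9];print(t,np.hypot(*d),np.degrees(np.arctan2(d[1],d[0]))+14.8)
E
```

```text
[595.92849778  18.95142547 127.        ] [607.48258712  -3.33289872 127.        ] -47.79393505936818
[609.92814703  -9.78029506  90.        ] 34.075716413586704 -49.40497606030479
```

The pointer measures about -48° (-47° to -49°), so it is 7–9° past the red mark, or about 7 mm. The dial is home and nothing lying around has moved, so I'm handing in.

```bash
python3 -c "
from rig import robot
print(robot.read_state()['t']);robot.close_job()"
```

```text
17.225
the job is handed in; nothing more can be done
```

The dial is pushed home in the notch by the red mark and released, and I handed the job in at 17.2 s of the 45 s allowed.

- **What I did:** I pulled the dial up about 11 mm, turned it 28° clockwise and lowered it onto the rim at about 7 N wrist force. I swept on until the pin dropped at about -45°, centred it at about -47° and pushed it home. The wrist's vertical force peaked at about 9 N.
- **Home:** The tool stopped at the same height as when the dial was first gripped (97.5 mm). The skirt's lower edge in the side view is also where it was at the start.
- **Pointer:** It sits 7–9° past the red mark (nominally at -40°), about 6–8 mm off and within the 13.5 mm limit.
- **Robot and loose things:** The gripper is well clear and the wrist force is about zero. By eye, nothing lying around has moved in the top picture.
- **Disagreements:**
  - One wrist-camera estimate put the pointer at -52°, against -47° from the tool. I had assumed the white line was at skirt height, but much of it runs along the top of the bar. The top camera gave -48° and -49°, which fits the tool.
  - A sideways force of about 6–9 N stayed on the wrist while gripping, probably from a small centring error. It vanished on release.

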